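# Clamp a worm shaft in the vee fixture with the over-centre toggle lever

## Robot

A 7-joint arm with a two-finger parallel gripper is mounted at the origin on a cart in front of the work surface, level with it; the furniture and walls round the work are solid. World frame = base frame: x ahead of the robot, y to its left, z up, the work surface at z = 0. Lengths are in mm, angles in rad, forces in N, time in s.
With the tool pointing down it reaches from about 400 to 875 mm from the base axis. Payload 4.4 kg.
Tool frame: the origin (TCP) lies midway between the tips of the shut fingers; the grasp point (between the pads) lies 19 mm behind it (ctrl.pinch_z is the distance from the TCP to the grasp point, in mm); z points along the fingers, y is the line along which they close (so a half turn about z gives the same grasp; the last joint's range is limited). The gripper opens to 85 mm and grips with 20 to 120 N. Pads are 22 mm wide; open, the fingers measure 114 mm over their backs; the gripper's body (76 mm by 85 mm) begins 54 mm behind the grasp point. The pads swing forward as they close: fully open they stand 13 mm farther back than shut.
Start: joints at [1.134, 0.628, 0.038, 1.517, -0.027, 0.996, -0.02], TCP at [235.563, -605.828, 231.313] pointing down, gripper open.
Joint ranges: [-3.06, 3.06], [-0.37, 2.12], [-1.25, 1.32], [0.18, 2.47], [-1.1, 4.24], [0.23, 1.98], [-2.94, 2.94]. Speed limits (rad/s): [2.57, 2.57, 3.14, 3.14, 3.14, 3.14, 3.14].

## Interface

Orientations are given as [roll, pitch, yaw] about the fixed x, y, z axes, in that order (R = Rz(yaw) Ry(pitch) Rx(roll)).
In Python, from cell import read_state, cams, order, ctrl gives the robot as it stands.
- The arm moves only by the tool move_arm, never from a script. Its argument "targets" is text: rows parted by semicolons, each of 7 numbers parted by spaces: the gripper's target within -1 to 1 (fully open at 1, half-way at 0, shut at -1), then the shift along the tool's x, y, z in cm, then the turn, a rotation vector about the tool's x, y, z in degrees. A call has 1 to 5 rows; each row shifts and turns the commanded pose from where the row before left it, along the tool's axes as they then stand; what a row does not reach is not made up. A row lasts 1/12 s, in which the tool goes at most 41.7 mm and 7.16 degrees, less where a joint would pass 70% of its speed; a pose out of reach is approached as far as the arm can. A call with a gripper value outside its range is refused whole. The fingers move at their own pace and stop on an object; the grip force is fixed at half the most. Time passes only in rows, so rows that do not move let the fingers close. It gives the time, the measured TCP pose, the force, the opening and the grip force at its end, in the units of the state.
- read_state(): the state, without advancing time (a new reading comes with each control period).
- cams.get_image(name): name is "side" or "top"; returns a dict with "color" (384x512x3 uint8, red, green, blue), "fovy" (degrees; the focal length in pixels is half the picture's height over the tangent of half this angle, whatever the lens; pixels are square), "cx", "cy" (the principal point, pixels), "rvec" (rotation vector, rad) and "tvec" (3), from world to camera coordinates, as OpenCV has them. Camera axes: x right, y down, z forward; pixel columns grow to the right and rows downward; lengths in mm; the calibration is good to about 2 mm. A picture is of the moment at which its call begins. There is no depth.
- order.finish_job(): hands the job in; it is judged then, once.
The state is a dict: "clock": time; "qpos": joint angles; "qd": joint speeds; "tau": joint torques, N m; "eef_pos": TCP position; "tool_rot": TCP orientation; "force": force on the tool from outside, world axes, zero at the start; "torque": the same for the moment, N m; "width": finger opening in mm; "gripper_force": force on a finger pad.
Only numpy, scipy, OpenCV 4.12 (cv2) and the standard library are available. Lean on these libraries where they do the work, as an engineer would, in place of code of your own. Each camera call takes 0.05 s, during which the arm holds its last target. There are 200 camera calls.

## Task

The worm shaft has to be held for fitting its bearing: lay it in the two vees of the holding fixture, slide it gently along until its end has pushed in the little pin and bears on the stop screw, then swing the clamp lever over until it snaps past centre and locks with the rubber pad pressing on the shaft. Do not force the stop or the lever, and leave the other parts on the bench where they are.

Things in the scene. Friction and masses are not known exactly. Their poses are not given: they have to be found in the camera images.
- fixture: Holding fixture bolted down: grey plate 262x84x12 mm; along its x axis two vee blocks, a stop bracket, a toggle clamp. Origin: bench level, midway between the vee blocks; z up. The clamp stands at x 90 to 172 mm, its feet 59 mm wide. Open, its arm stands up at x 62 to 125 mm to 165 mm height, so the vees are free from above.
- vee_mid (a point): Middle of the shaft's seat: on the line of the shaft's axis when its 17 mm journals rest in the vees, 42 mm above the bench, over the fixture's origin. Vee blocks at x -43 and +43 mm, each 10 mm thick along x, 50 wide, top 44 mm above the bench, vee mouth 27 mm wide. The 24 mm thread hangs in the 76 mm gap between them; laid with its middle near x -10 mm the shaft is clear of both blocks and of the screw.
- end_stop: Fixed stop bracket, 34 mm wide, 54 mm high, carrying a stop screw with a round nylon face 13 mm across. Origin: middle of the bracket's face towards the vees, on the shaft's line, at x 72 mm of the fixture; same axes. The screw's face stands 6 to 18 mm out from the bracket towards the vees: set differently each time and not measured: find it by feel or sight. Over 20 N would shift its setting, so come up slowly (15 mm/s).
- stop_pin (a joint): Thin brass part-present pin, 4.4 mm across, standing 4 mm out of the screw's face. 0 = out, 0.004 = pushed in flush by the shaft's end. Its spring gives under 1 N, less than the shaft's friction in the vees, so the shaft stays where it is left; the screw itself does not give.
- worm: Loose steel worm shaft, 118 mm long, about 0.24 kg; thread 24 mm thick from its x -23 to +19 mm, journals 17 mm thick to both ends. Starts lying on the bench to the right of the fixture. Origin: underside of the thread, 12.2 mm below the axis; x runs along the shaft. Either end may face the stop; roll does not matter. In the vees it slides with 1 to 3 N.
- worm_end_a (a point): Centre of the shaft's end face at its own x = -60 mm.
- worm_end_b (a point): Centre of the shaft's end face at its own x = +58 mm.
- clamp_handle (a joint): Clamp lever: angle between lever and link. 0 open as found (lever up), 2.05 dead centre, 2.32 locked on its own stop. Hardly changes in the first third of the swing. Moves freely (under 1 N) until the pad meets the shaft near 1.5; then needs up to 13 N down at the lever's end, most near 1.75; past 2.05 it snaps over and stays. Over 30 N would bend it.
- handle_end (a point): Middle of the upper face of the lever's black grip (24 mm wide, 14 thick, 78 long), 17 mm from its free end, in the plane y=0 of the fixture. It moves, in fixture x, z (mm): (168,178) open, grip leaning 19 degrees from upright to +x; (207,165); (226,135); (228,110) just before the pad meets the shaft; (228,90) hardest; (226,59) locked, grip 10 degrees below level. Push from the vees' side, then from above.
- clamp_pad: Black rubber-tipped spindle end, 18 mm across, at the end of the clamp arm; it comes down on the shaft's thread at the fixture's x = 0 and gives 1 mm per 18 N. Origin: centre of its lower face.
- wheel: Bystander: bronze worm wheel on its upright shaft, 79 mm across, 97 mm high, behind the clamp. Origin: centre of its underside.
- housing_r: Bystander: grey gearbox housing 60 x 91 mm, 84 mm high, with a round opening, behind and to the right. Origin: centre of its underside.
- brush: Bystander: wooden grease brush 203 mm long, at the front left. Origin: underside, about its middle.

How it is judged:
By the outcome, as a careful person would: the job done as asked, in the order asked, and still so for the second after the job is handed in, with the robot touching nothing.
It also fails if it takes over 51 s, if anything falls off the work surface, if the arm or the gripper's body presses on something with over 40 N, if the wrist force passes 120 N, or if a joint passes its speed limit or range.

## Working session

There is one attempt and no reset: what is moved stays moved. The work goes in short steps, Python scripts to look and compute and a tool call to move; the robot and the scene stay as the last step left them, time stands still between calls to the robot, and variables do not carry over. Pictures are saved under pics/ and viewed, at most 10 in all, crops included, and the job is handed in when it is done.

Besides the shell and the picture viewer there is one more tool, called after "Call:" as name(argument=value, ...), one argument or row to a line, values as JSON. move_arm: Moves the arm, as the interface text tells. Its arguments: {"type":"object","properties":{"targets":{"type":"string"}},"required":["targets"]}

```bash
mkdir -p pics
cat > h.py <<'E'
import numpy as np, cv2
from cell import read_state, cams, order, ctrl
def grab(n,f=None):
    d=cams.get_image(n)
    if f: cv2.imwrite('pics/'+f,cv2.cvtColor(d['color'],cv2.COLOR_RGB2BGR))
    return d
def cam(d):
    R=cv2.Rodrigues(np.array(d['rvec'],float))[0];t=np.array(d['tvec'],float).ravel()
    f=d['color'].shape[0]/2/np.tan(np.radians(d['fovy'])/2)
    return R,t,f
def ray(d,u,v,z):
    R,t,f=cam(d);c=-R.T@t
    r=R.T@np.array([(u-d['cx'])/f,(v-d['cy'])/f,1.])
    return c+r*(z-c[2])/r[2]
def proj(d,p):
    R,t,f=cam(d);q=R@np.array(p,float)+t
    return np.array([d['cx']+f*q[0]/q[2],d['cy']+f*q[1]/q[2]])
E
python3 - <<'E'
from h import *
a=grab('top');b=grab('side')
for n,d in(('top',a),('side',b)):
    R,t,f=cam(d);print(n,-R.T@t,R[2],f)
    cv2.imwrite(f'pics/{n}0.png',cv2.resize(cv2.cvtColor(d['color'],cv2.COLOR_RGB2BGR),(800,600),interpolation=cv2.INTER_CUBIC))
print(read_state(),ctrl.pinch_z)
E
```

```text
top [ 270.64484271  -38.7136285  1370.717212  ] [ 0.215674    0.01214217 -0.97638993] 403.89691169565543
side [-221.26902422  554.73741066 1562.61989833] [ 0.43918904 -0.34165524 -0.83089391] 485.52278052761073
{'clock': 0.1, 'qpos': array([ 1.13420441,  0.62927085,  0.03843651,  1.5182454 , -0.02698683,
        0.99631572, -0.01998856]), 'qd': array([-0.00092297, -0.0022765 ,  0.0010842 , -0.00330901, -0.00096144,
        0.00060469,  0.0009483 ]), 'tau': array([ 2.30007128e-03, -5.64533329e+01,  1.23019550e+00, -1.93978661e+01,
        1.12286882e-02,  5.37197397e-03, -3.48065385e-05]), 'eef_pos': array([ 235.35844098, -605.29745257,  230.47697575]), 'tool_rot': array([-3.13987125e+00,  2.41233329e-05,  3.70817734e-01]), 'force': array([ 0.0592399 ,  0.51929429, -0.34460863]), 'torque': array([ 0.00299359, -0.0305812 , -0.04876747]), 'gripper_force': 0.0, 'width': 85.64446376109413} 18.700000000000003
```

View pics/top0.png

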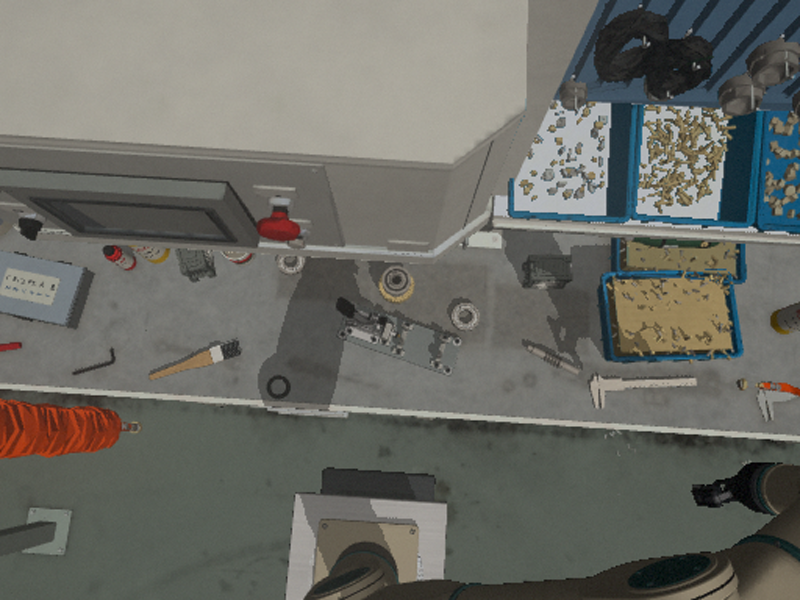

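View pics/side0.png

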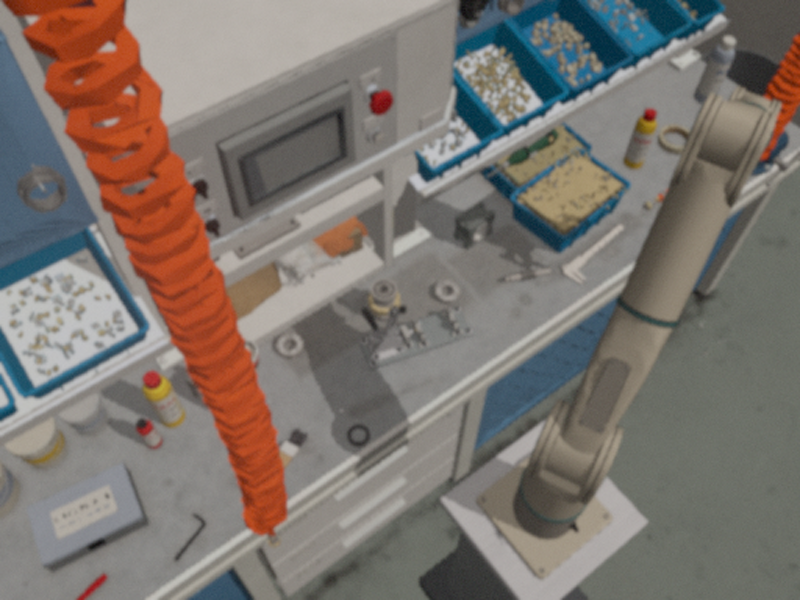

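Top view (800-wide scale): fixture spans (340,300)–(462,375), with the clamp at its left end, so fixture +x points left (world +y). The worm lies at about (552,357). I'll zoom in on both.

Run:
```python
from h import *
a=cv2.imread('pics/top0.png')
t=grab('top');s=grab('side')
import pickle;pickle.dump((t,s),open('d0.pkl','wb'))
T=cv2.cvtColor(t['color'],cv2.COLOR_RGB2BGR);S=cv2.cvtColor(s['color'],cv2.COLOR_RGB2BGR)
def crop(I,x,y,w,h,k): return cv2.resize(I[y:y+h,x:x+w],(w*k,h*k),interpolation=cv2.INTER_CUBIC)
A=crop(T,210,180,100,75,4);B=crop(T,320,195,100,75,4);C=crop(S,220,165,100,75,4);D=crop(S,305,130,100,75,4)
cv2.imwrite('pics/c1.png',np.vstack([np.hstack([A,B]),np.hstack([C,D])]))
```

```text
(no output)
```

View pics/c1.png

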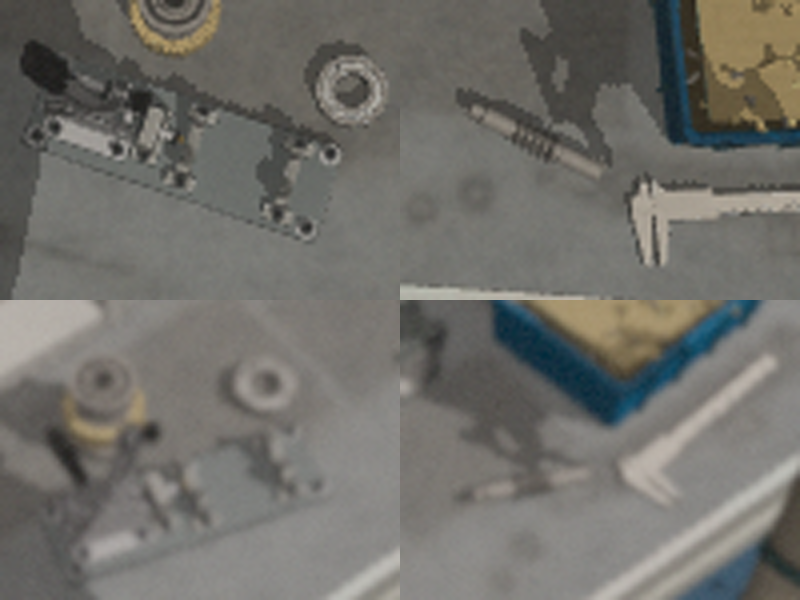

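Crops show: plate corners of the fixture in A (bottom right ≈(310,242), bottom left ≈(22,147)), and the vee blocks as screw pairs at (205,112)/(180,180) and (300,148)/(278,215). The worm in B runs from (467,97) to (603,172). Next, converting these to world.

Run:
```python
from h import *
import pickle;t,s=pickle.load(open('d0.pkl','rb'))
def P(d,x,y,u,v,z,k=4): return ray(d,x+(u+.5)/k-.5,y+(v+.5)/k-.5,z)
A=lambda u,v,z:P(t,210,180,u,v,z).round(0)[:2]
print('plate BR BL TR',A(310,242,12),A(22,147,12),A(343,150,12))
print('worm top',A(67+0+440,97+60,12),A(203+440,172+60,12)) # B origin=320,195
S=lambda u,v,z:P(s,305,130,u,v,z).round(0)[:2]
print('worm side',S(58,194,12),S(193,170,12))
for n,z in(('top',t),('side',s)):pass
# refine: enlarged crops, fixture from both + grid of 8x
T=cv2.cvtColor(t['color'],cv2.COLOR_RGB2BGR);S_=cv2.cvtColor(s['color'],cv2.COLOR_RGB2BGR)
def crop(I,x,y,w,h,k): return cv2.resize(I[y:y+h,x:x+w],(w*k,h*k),interpolation=cv2.INTER_CUBIC)
a=crop(T,212,185,88,60,9);b=crop(T,330,212,50,32,8)
gray=cv2.cvtColor(T,cv2.COLOR_BGR2GRAY)
# worm mask: deviation from bench
c=gray[212:244,330:376].astype(int)
for r in c[4:32:1]: print(' '.join('%3d'%v for v in r[2:]))
cv2.imwrite('pics/c2.png',cv2.convertScaleAbs(a[:600,:800],alpha=1.6))
```

```text
plate BR BL TR [ 415. -148.] [479. 100.] [ 495. -173.]
worm top [ 498. -312.] [ 441. -427.]
worm side [ 495. -307.] [ 438. -433.]
104 102 102 105 105 103 101 106 102 103  99 100  99 102 101 101 101 102 102 101 101  98 101  76  69  72  70  96 101  73  68  69  68  69  67  72  70  70 100 103  78 104  74 101
100 105  76  73 102  77  99 102 103 104 100 101  98 100 101  99  97 101 101 102 103 104 102  74  70  71  69  98  98  74  70  73  69  70  69  69  71  71  98 101 103 105 103 102
101 100  70  72  72  73  72  73 105 101 103 100  98  97 104 104 100 101 100 100 104 103 102  76  70  71  71  70  74  72  73  73  70  69  72  70  70 100 100 100 101 103 102 102
102 101  72  72  68  71  71  71  68  71  99 101  98 100  99 102 101 102 102 103 108 103 102 100  72  71  70  67  71  71  71  72  70  74  74  75  72  97 100 101 102 103 101 106
104 100  76  71  70  70  67  67  70  69  68  71  71  73  72  99 101  99 102 104 107 103 100 102  78  71  69  69  71  71  67  72  74  73  73  74  74 101 103 102 105 102  99 103
102 100 101  75  73  66 104 102  80  62  66  69  68  69  72  71  71  99 104 104 103 102 10
[... 3257 characters left out ...]
 115 110 104 101  99  96 101 100 102 101 111 113 114 116 117 116 118 119 116 116 112 103 104 105 105 108 112 113 112 109 116 112 113 116 111 102 101  97  98  98  98 100 105
116 114 108 103  98  97 100 101  98  98 101 107 112 114 118 117 118 116 120 118 113 113 109 107 110 113 113 111 109 109 111 109 111 109 111 112 108 102  99  99  98 101 101 102
114 114 106 101  95 102 103 106 102 101 100 107 112 116 118 118 117 118 118 118 115 116 112 114 111 113 111 112 111 110 108 105 108 108 106 107 105 103 100  98 100 101 101 100
112 113 105 102  99 103 109 110 105 102 105 107 114 116 118 117 120 119 121 119 118 116 117 115 116 113 113 111 112 113 112 107 102 101 100  98  99 103 107 104 100 101  99  99
```

View pics/c2.png

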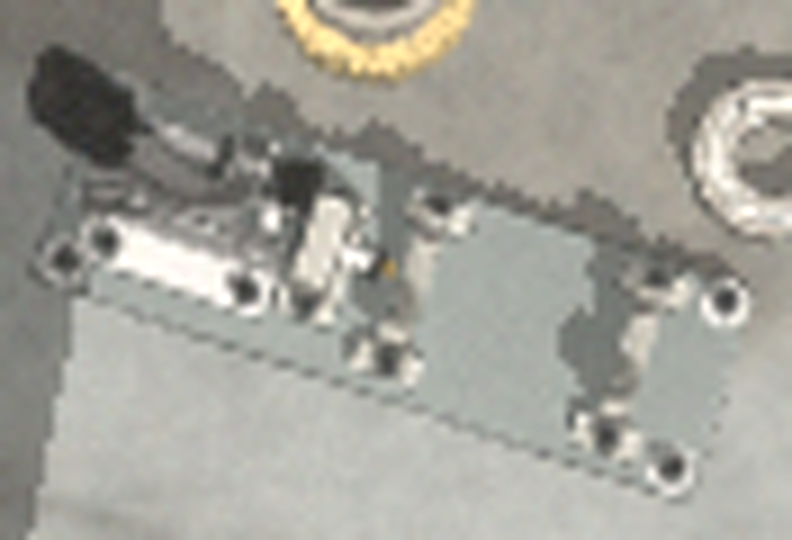

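Enlarged fixture view: block screws at (437,210)/(385,355) and (655,278)/(605,437), plate-end screws at (725,300)/(670,467), brass pin tip at (388,265). I'll work out the fixture frame from these.

Run:
```python
from h import *
import pickle;t,s=pickle.load(open('d0.pkl','rb'))
A=lambda u,v,z:ray(t,212+(u+.5)/9-.5,185+(v+.5)/9-.5,z)[:2]
pl=[A(725,300,15),A(670,467,15)];print('plate screws',pl,'sep',np.hypot(*(pl[0]-pl[1])))
for z in(20,36,44):
    p=[A(*q,z) for q in((437,210),(385,355),(655,278),(605,437))]
    c1=(p[0]+p[1])/2;c2=(p[2]+p[3])/2;d=c1-c2
    o=(c1+c2)/2;yaw=np.arctan2(d[1],d[0])
    ex=d/np.hypot(*d);ey=np.array([-ex[1],ex[0]])
    pm=(pl[0]+pl[1])/2-o
    print(z,'o',o,'yaw',np.degrees(yaw),'sep',np.hypot(*d),'w',np.hypot(*(p[0]-p[1])),'platemid',pm@ex,pm@ey)
    q=A(388,265,42)-o;print('pin',q@ex,q@ey)
    e=[A(690,495,12)-o,A(75,290,12)-o];print('front edge',[(v@ex,v@ey) for v in e])
a,b=ray(t,337,222.3,14),ray(t,369.8,237.2,14)
print('worm',a,b,(a+b)/2,np.hypot(*(a-b)[:2]),np.degrees(np.arctan2(*(a-b)[[1,0]])))
m=ray(s,305+126/4,130+182/4,14);print('side worm mid',m)
for n,z in(('wheel',0),):print(A(375,20,97))
```

```text
plate screws [array([ 490.68191429, -161.42314422]), array([ 426.4608687 , -143.70639032])] sep 66.62001249567375
20 o [477.45494047 -84.7266665 ] yaw 74.64148188027386 sep 86.62273641348438 w 58.505025954155535 platemid -70.41688659962908 0.2417016846218744
pin 52.60458747788054 0.16466239325163434
front edge [(np.float64(-80.80836398858933), np.float64(40.65352603759005)), (np.float64(162.6301275153447), np.float64(43.119323690825354))]
36 o [475.00515932 -84.18161636] yaw 74.64148188027384 sep 85.59664170594571 w 57.81200123591738 platemid -70.29362733930883 -2.264952358452734
pin 52.72784673820079 -2.3419916498229507
front edge [(np.float64(-80.6851047282691), np.float64(38.146871994515436)), (np.float64(162.75338677566492), np.float64(40.612669647750785))]
44 o [473.78026874 -83.90909129] yaw 74.64148188027384 sep 85.08359435217635 w 57.465488876798254 platemid -70.23199770914873 -3.5182793799899983
pin 52.7894763683609 -3.59531867136023
front edge [(np.float64(-80.62347509810898), np.float64(36.89354497297818)), (np.float64(162.81501640582505), np.float64(39.35934262621349))]
worm [ 485.69283805 -313.88893845   14.        ] [ 442.3986582  -424.90685848   14.        ] [ 464.04574812 -369.39789847   14.        ] 119.16108666565978 68.69547469794789
side worm mid [ 463.39699976 -369.09029355   14.        ]
[570.88562829 -23.78296202]
```

```bash
cat >> h.py <<'E'
from scipy.spatial.transform import Rotation as Ro
O=np.array([477.,-84.7]);YAW=74.8
def fx(x,y=0):
    c,s=np.cos(np.radians(YAW)),np.sin(np.radians(YAW));return O+[c*x-s*y,s*x+c*y]
def tofx(p):
    c,s=np.cos(np.radians(YAW)),np.sin(np.radians(YAW));d=np.array(p)[:2]-O;return np.array([c*d[0]+s*d[1],-s*d[0]+c*d[1]])
def plan(way,g=1):
    """way: list of (pos, yaw_deg, nrows[, pitchturn]); prints rows from the measured pose"""
    s=read_state();p=np.array(s['eef_pos']);R=Ro.from_euler('xyz',s['tool_rot'])
    for q,yaw,n in way:
        R1=Ro.from_euler('xyz',[np.pi,0,np.radians(yaw)]);w=(R.inv()*R1).as_rotvec(degrees=True)/n
        st=(np.array(q)-p)/n;o=[]
        for i in range(n):
            o.append(' '.join(['%g'%g]+['%.2f'%v for v in R.inv().apply(st)/10]+['%.1f'%v for v in w]))
            R=R*Ro.from_rotvec(w,degrees=True)
        p=np.array(q,float)
        for i in range(0,n,5):print('; '.join(o[i:i+5]))
E
python3 -c "
from h import *
plan([((464,-369.4,200),68.7,10),((464,-369.4,50),68.7,4)])"
```

```text
1 2.99 -1.37 0.31 -0.0 -0.0 -4.7; 1 3.09 -1.12 0.31 -0.0 -0.0 -4.7; 1 3.17 -0.86 0.31 -0.0 -0.0 -4.7; 1 3.23 -0.60 0.31 -0.0 -0.0 -4.7; 1 3.27 -0.33 0.31 -0.0 -0.0 -4.7
1 3.29 -0.05 0.31 -0.0 -0.0 -4.7; 1 3.28 0.22 0.31 -0.0 -0.0 -4.7; 1 3.25 0.49 0.31 -0.0 -0.0 -4.7; 1 3.20 0.76 0.31 -0.0 -0.0 -4.7; 1 3.12 1.02 0.31 -0.0 -0.0 -4.7
1 -0.00 -0.00 3.75 -0.0 -0.0 -0.0; 1 -0.00 -0.00 3.75 -0.0 -0.0 -0.0; 1 -0.00 -0.00 3.75 -0.0 -0.0 -0.0; 1 -0.00 -0.00 3.75 -0.0 -0.0 -0.0
```

Call:
move_arm(
  targets="1 3.0 -1.37 0.31 0 0 -4.7; 1 3.1 -1.12 0.31 0 0 -4.7; 1 3.17 -0.86 0.31 0 0 -4.7; 1 3.23 -0.6 0.31 0 0 -4.7; 1 3.27 -0.33 0.31 0 0 -4.7",
)

```text
clock: 0.62
eef_pos: [351.0, -486.6, 215.6]
tool_rot: [-3.141, -0.0, 0.785]
force: [1.2, 0.5, -0.1]
width: 85.8
gripper_force: 0.0
```

Call:
move_arm(
  targets="1 3.29 -0.05 0.31 0 0 -4.7; 1 3.28 0.22 0.31 0 0 -4.7; 1 3.25 0.49 0.31 0 0 -4.7; 1 3.2 0.76 0.31 0 0 -4.7; 1 3.12 1.02 0.31 0 0 -4.7",
)

```text
clock: 1.03
eef_pos: [466.2, -369.2, 200.2]
tool_rot: [-3.142, 0.0, 1.195]
force: [0.4, -0.3, -0.3]
width: 85.4
gripper_force: 0.0
```

Call:
move_arm(
  targets="1 0 0 3.7 0 0 0; 1 0 0 3.7 0 0 0; 1 0 0 3.7 0 0 0; 1 0 0 2 0 0 0; 1 0 0 0 0 0 0",
)

```text
clock: 1.45
eef_pos: [462.2, -368.2, 64.6]
tool_rot: [-3.132, -0.002, 1.191]
force: [0.3, -0.5, -0.6]
width: 85.6
gripper_force: 0.0
```

Run:
```python
from h import *
s=read_state();print(s['clock'],s['eef_pos'],np.degrees(s['tool_rot']),s['qpos'].round(2))
t=grab('top');S=grab('side')
for d,n in((t,'t'),(S,'s')):
    print(proj(d,(464,-369.4,12)))
T=cv2.cvtColor(t['color'],cv2.COLOR_RGB2BGR);S_=cv2.cvtColor(S['color'],cv2.COLOR_RGB2BGR)
c=lambda I,x,y:cv2.resize(I[y:y+75,x:x+50],(400,600),interpolation=cv2.INTER_CUBIC)
cv2.imwrite('pics/c3.png',np.hstack([c(T,328,190),c(S_,312,130)]))
plan([((464,-369.4,4),68.7,3)])
```

```text
1.45 [ 462.21071321 -368.22441128   64.58890197] [-1.79476705e+02 -1.29220880e-01  6.82645388e+01] [ 0.72  0.77 -0.15  1.8   0.18  0.59  0.08]
[353.19076879 229.80882371]
[336.38077665 175.65619134]
1 0.02 -0.05 2.17 -0.0 -0.0 -0.2; 1 0.02 -0.05 2.17 -0.0 -0.0 -0.2; 1 0.02 -0.05 2.17 -0.0 -0.0 -0.2
```

View pics/c3.png

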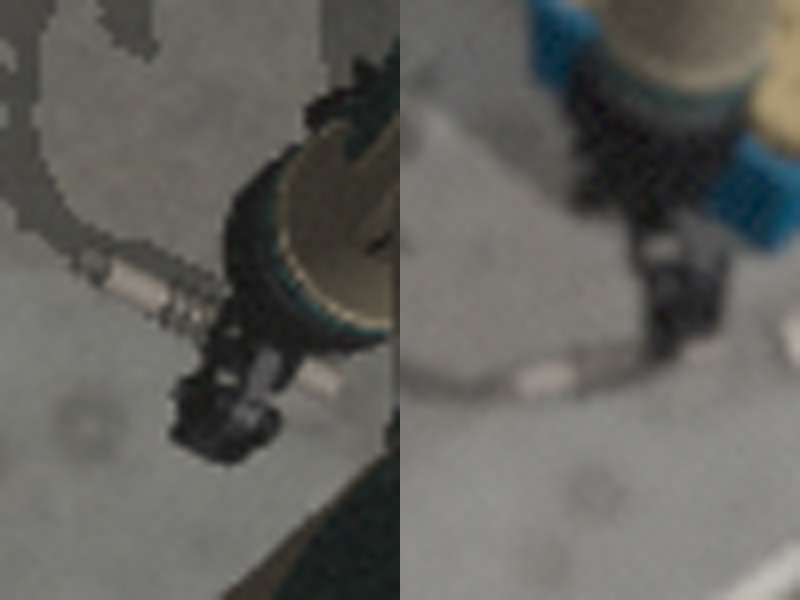

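The open gripper straddles the shaft's thread in both views (top (215,330), side (680,330)). Next: descend and close.

Call:
move_arm(
  targets="1 0.02 -0.05 2.2 0 0 -0.2; 1 0.02 -0.05 2.2 0 0 -0.2; 1 0.02 -0.05 1.5 0 0 0; 1 0 0 0 0 0 0",
)

```text
clock: 1.88
eef_pos: [463.8, -369.3, 9.9]
tool_rot: [-3.141, -0.0, 1.198]
force: [-0.5, 0.9, 0.6]
width: 85.2
gripper_force: 0.0
```

Call:
move_arm(
  targets="-1 0 0 0 0 0 0; -1 0 0 0 0 0 0; -1 0 0 0 0 0 0; -1 0 0 0 0 0 0; -1 0 0 0 0 0 0",
)

```text
clock: 2.3
eef_pos: [464.5, -369.8, 11.4]
tool_rot: [3.141, 0.0, 1.198]
force: [-3.3, 1.7, 2.0]
width: 25.6
gripper_force: 1.5
```

Call:
move_arm(
  targets="-1 0 0 0 0 0 0; -1 0 0 0 0 0 0; -1 0 0 0 0 0 0",
)

```text
clock: 2.55
eef_pos: [464.2, -369.7, 11.6]
tool_rot: [3.141, 0.001, 1.198]
force: [-1.4, 1.2, 7.7]
width: 21.0
gripper_force: 58.3
```

Width 21 mm means the tips are above the shaft's axis (TCP z 11.6). I'll reopen and go lower.

Call:
move_arm(
  targets="1 0 0 0 0 0 0; 1 0 0 0 0 0 0; 1 0 0 0 0 0 0; 1 0 0 0 0 0 0; 1 0 0 0.5 0 0 0",
)

```text
clock: 2.97
eef_pos: [464.7, -369.8, 5.8]
tool_rot: [3.14, 0.0, 1.198]
force: [-0.5, -0.8, 0.7]
width: 80.2
gripper_force: 0.0
```

Call:
move_arm(
  targets="1 0 0 0 0 0 0; 1 0 0 0 0 0 0",
)

```text
clock: 3.13
eef_pos: [463.8, -369.2, 4.8]
tool_rot: [-3.141, -0.0, 1.198]
force: [0.8, -0.1, -0.3]
width: 85.5
gripper_force: 0.0
```

```bash
python3 -c "
from h import *
s=read_state();print(s['eef_pos'],s['force'],s['width'])
t=grab('top');S=grab('side')
T=cv2.cvtColor(t['color'],cv2.COLOR_RGB2BGR);S_=cv2.cvtColor(S['color'],cv2.COLOR_RGB2BGR)
c=lambda I,x,y:cv2.resize(I[y:y+75,x:x+50],(400,600),interpolation=cv2.INTER_CUBIC)
cv2.imwrite('pics/c4.png',np.hstack([c(T,328,190),c(S_,312,130)]))
"
```

```text
[ 463.82973686 -369.15734791    4.77065433] [ 0.79141009 -0.08118307 -0.32622343] 85.47730549887164
```

View pics/c4.png

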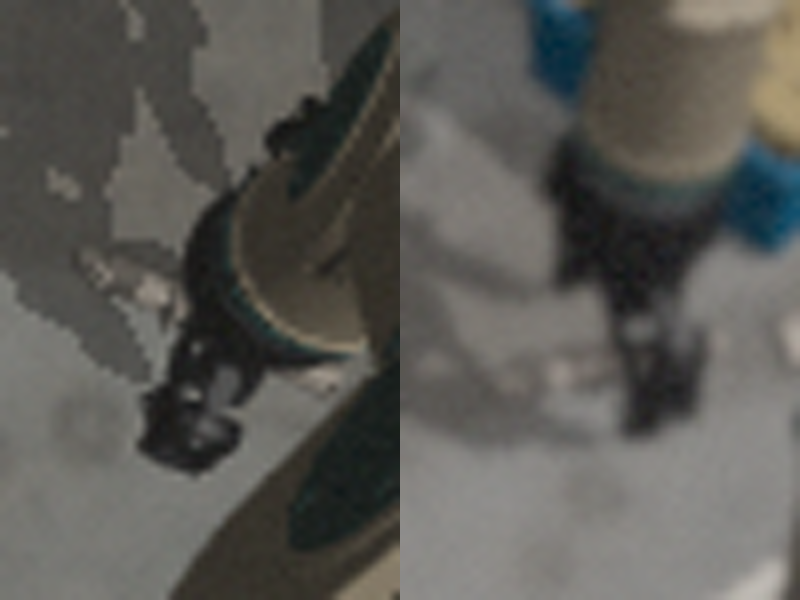

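The shaft is unmoved and between the fingers, its left end still at (90,265). Closing now.

Call:
move_arm(
  targets="-1 0 0 0.1 0 0 0; -1 0 0 0 0 0 0; -1 0 0 0 0 0 0; -1 0 0 0 0 0 0; -1 0 0 0 0 0 0",
)

```text
clock: 3.65
eef_pos: [464.2, -369.5, 4.4]
tool_rot: [3.141, 0.0, 1.198]
force: [0.2, -0.2, -0.1]
width: 25.8
gripper_force: 0.0
```

Call:
move_arm(
  targets="-1 0 0 0 0 0 0; -1 0 0 0 0 0 0; -1 0 0 0 0 0 0",
)

```text
clock: 3.9
eef_pos: [464.3, -369.5, 4.7]
tool_rot: [3.141, 0.0, 1.198]
force: [-0.3, 0.4, 4.1]
width: 21.6
gripper_force: 58.4
```

Call:
move_arm(
  targets="-1 0 0 -1 0 0 0; -1 0 0 -3 0 0 0; -1 0 0 -3.5 0 0 0; -1 0 0 -3 0 0 0; -1 0 0 0 0 0 0",
)

```text
clock: 4.32
eef_pos: [467.3, -371.6, 115.3]
tool_rot: [3.132, 0.002, 1.198]
force: [0.3, 0.1, -0.6]
width: 22.1
gripper_force: 59.0
```

```bash
python3 -c "
from h import *
s=read_state();print(s['eef_pos'],s['force'],s['width'],s['gripper_force'])
t=grab('top');S=grab('side')
T=cv2.cvtColor(t['color'],cv2.COLOR_RGB2BGR);S_=cv2.cvtColor(S['color'],cv2.COLOR_RGB2BGR)
c=lambda I,x,y:cv2.resize(I[y:y+75,x:x+50],(400,600),interpolation=cv2.INTER_CUBIC)
cv2.imwrite('pics/c5.png',np.hstack([c(T,328,180),c(S_,312,110)]))
"
```

```text
[ 467.34833513 -371.63721177  115.31552067] [ 0.34473499  0.10641532 -0.55987561] 22.142515145878857 59.01754975318909
```

View pics/c5.png

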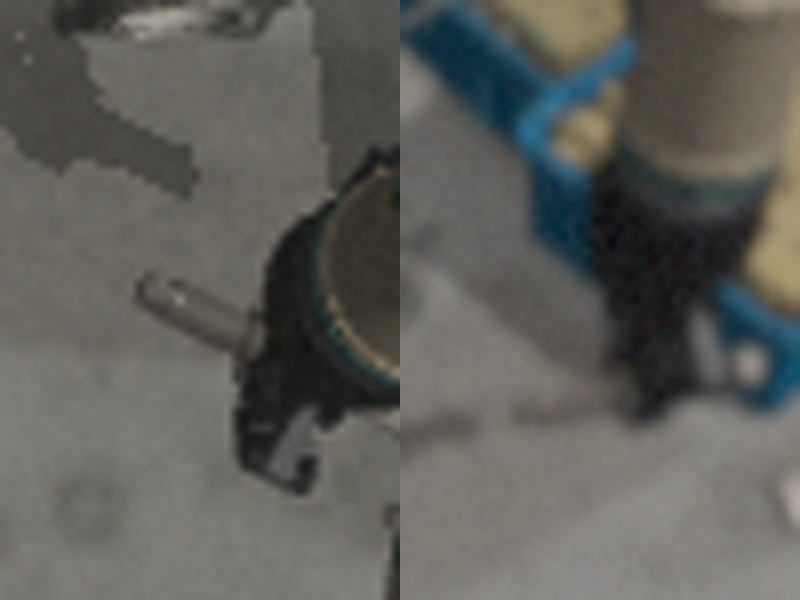

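Run:
```python
from h import *
import pickle
t=grab('top');S=grab('side');s=read_state();print(s['eef_pos'],s['tool_rot'])
e=s['eef_pos'];c=np.array([e[0],e[1],e[2]+7.5]);d=np.array([np.cos(1.198),np.sin(1.198),0])
for n,D in(('t',t),('s',S)): print(n,[proj(D,c+k*d).round(1) for k in(59,58.-10,-59)])
print('top ray z123',ray(t,328+145/8,180+285/8,123),'expected',c+59*d)
g=cv2.cvtColor(S['color'],cv2.COLOR_RGB2GRAY)
for r in g[152:172,300:345]: print(' '.join('%3d'%v for v in r))
```

```text
[ 463.02142214 -368.79353366  108.33199063] [-3.13907435e+00 -5.23273200e-04  1.19801801e+00]
t [array([343.7, 218. ]), array([346.9, 219.5]), array([378.8, 233.9])]
s [array([325.7, 163.1]), array([328.4, 162.5]), array([355.2, 156.6])]
top ray z123 [ 491.31971168 -319.83506878  123.        ] expected [ 484.51046743 -313.84609576  115.83199063]
 58  59  83 116 149 161 159 146 131 129 123 123 120 122 121 121 120 122 121 119 119 118 122 123 121 117 114 104  96  89  87  87  87  83  87  87  85  77  53  43  36  27  29  33  24
 56  60  69 102 130 141 140 131 124 124 121 124 124 123 123 117 116 122 122 121 121 121 121 122 120 121 120 118 104  96  87  85  87  85  87  89  83  76  55  43  39  27  27  34  34
 51  55  68  91 108 120 123 120 119 123 122 122 123 124 120 120 118 121 123 123 119 123 123 124 124 125 121 120 112 105  96  87  87  85  86  84  83  64  47  37  31  28  30  36  39
 57  64  77  91 104 112 116 119 119 121 121 124 125 124 123 121 122 121 121 124 124 123 125 125 125 126 123 122 120 113 106  99  93  88  91  86  78  62  51  32  35  32  31  36  39
 61  72  89  99 113 120 122 123 
[... 2147 characters left out ...]
  87  89  86  85  89  91  94 102 109 113 118 121 122 124 120 122 120 121 116 120 120 122 124 123 122 121 121 122 122 124 125 126 124 124 126 125 124 124 123 128
 90  94  93  90  90  88  87  86  83  90  93 108 114 116 118 122 121 123 122 119 121 121 121 121 124 121 123 122 124 121 121 124 124 123 123 122 122 125 123 125 125 125 126 127 133
105 109 109 105  98  93  91  91  94 100 106 114 119 120 121 125 125 122 121 122 120 122 123 122 120 122 123 123 124 123 124 122 123 123 122 125 124 128 125 127 130 131 131 134 133
117 118 120 113 111 107 104 108 110 112 120 119 123 123 123 123 124 124 124 121 124 123 121 125 120 121 124 125 124 123 123 125 124 121 121 122 124 125 129 131 134 134 135 138 139
```

```bash
python3 -c "
from h import *
s=read_state();print(s['eef_pos'],s['clock'],fx(-10))
x,y=fx(-10)
plan([((x,y,108),YAW,10)],-1)"
```

```text
[ 463.02142214 -368.79353366  108.33199063] 4.5167 [474.37810821 -94.35016494]
-1 2.60 -0.89 0.01 -0.0 -0.0 -0.6; -1 2.61 -0.87 0.01 -0.0 -0.0 -0.6; -1 2.62 -0.84 0.01 -0.0 -0.0 -0.6; -1 2.62 -0.81 0.01 -0.0 -0.0 -0.6; -1 2.63 -0.78 0.01 -0.0 -0.0 -0.6
-1 2.64 -0.75 0.01 -0.0 -0.0 -0.6; -1 2.65 -0.72 0.00 -0.0 -0.0 -0.6; -1 2.66 -0.70 0.00 -0.0 -0.0 -0.6; -1 2.66 -0.67 0.00 -0.0 -0.0 -0.6; -1 2.67 -0.64 0.00 -0.0 -0.0 -0.6
```

Call:
move_arm(
  targets="-1 2.6 -0.89 0 0 0 -0.6; -1 2.6 -0.87 0 0 0 -0.6; -1 2.6 -0.84 0 0 0 -0.6; -1 2.6 -0.81 0 0 0 -0.6; -1 2.6 -0.78 0 0 0 -0.6",
)

```text
clock: 4.93
eef_pos: [468.2, -231.1, 107.6]
tool_rot: [-3.138, -0.001, 1.251]
force: [-0.0, 0.8, -2.6]
width: 22.0
gripper_force: 59.0
```

Call:
move_arm(
  targets="-1 2.6 -0.75 0 0 0 -0.6; -1 2.6 -0.72 0 0 0 -0.6; -1 2.6 -0.7 0 0 0 -0.6; -1 2.6 -0.67 0 0 0 -0.6; -1 2.6 -0.64 0 0 0 -0.6",
)

```text
clock: 5.35
eef_pos: [473.2, -97.0, 107.8]
tool_rot: [-3.138, 0.0, 1.303]
force: [0.0, 0.2, -2.4]
width: 21.7
gripper_force: 59.1
```

Call:
move_arm(
  targets="-1 0 0 0 0 0 0; -1 0 0 0 0 0 0; -1 0 0 0 0 0 0; -1 0 0 0 0 0 0",
)

```text
clock: 5.68
eef_pos: [474.1, -99.7, 108.6]
tool_rot: [-3.14, 0.001, 1.301]
force: [0.1, -0.7, -1.8]
width: 22.0
gripper_force: 59.0
```

Run:
```python
from h import *
t=grab('top');S=grab('side');s=read_state();e=s['eef_pos'];print(s['clock'],e,tofx(e),np.degrees(s['tool_rot']),s['qpos'].round(2))
c=np.array([e[0],e[1],e[2]+7.5])
for D in(t,S):print([proj(D,np.r_[fx(x),z]).round(1) for x,z in((tofx(e)[0]+59,e[2]+7.5),(tofx(e)[0]-59,e[2]+7.5),(43,44),(-43,44),(52,42))])
T=cv2.cvtColor(t['color'],cv2.COLOR_RGB2BGR);S_=cv2.cvtColor(S['color'],cv2.COLOR_RGB2BGR)
k=lambda I,x,y:cv2.resize(I[y:y+75,x:x+50],(400,600),interpolation=cv2.INTER_CUBIC)
cv2.imwrite('pics/c6.png',np.hstack([k(T,240,170),k(S_,250,150)]))
plan([(np.r_[fx(-10),40],YAW,3)],-1)
```

```text
5.7833 [474.31005284 -99.706688   108.93859303] [-15.18697649  -1.33874782] [-1.79959989e+02  3.44606568e-02  7.45197752e+01] [ 0.24  0.59 -0.13  2.08  0.16  0.48 -0.28]
[array([257.5, 211.2]), array([293.2, 223.2]), array([257.4, 215. ]), array([282. , 223.3]), array([254.8, 214.2])]
[array([267.3, 198.9]), array([297.7, 188.8]), array([266.9, 209.5]), array([288.4, 202.2]), array([264.7, 210.5])]
-1 0.17 -0.04 2.30 -0.0 0.0 -0.1; -1 0.17 -0.04 2.30 -0.0 0.0 -0.1; -1 0.17 -0.04 2.30 -0.0 0.0 -0.1
```

View pics/c6.png

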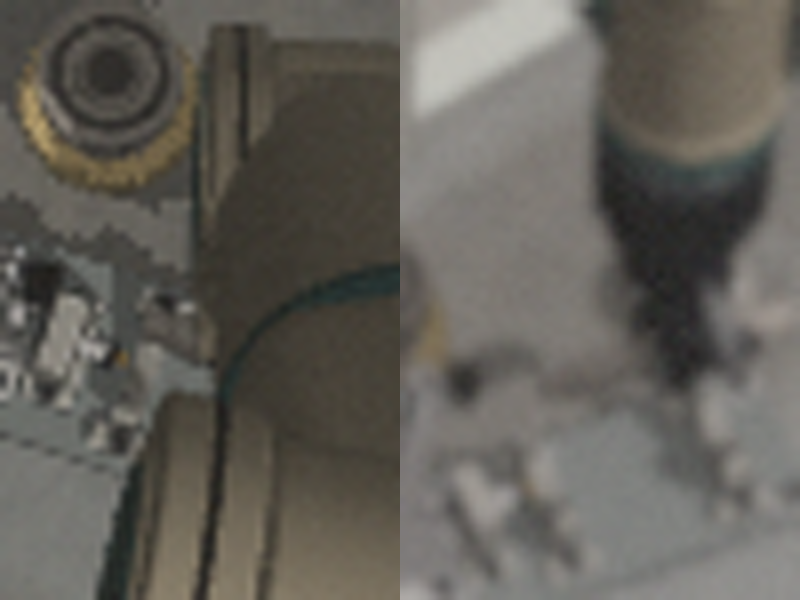

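Top picture: the shaft end is at crop (135,330), i.e. where predicted (257,211). The side view agrees, with the shaft above the vees. Descending.

Call:
move_arm(
  targets="-1 0.15 -0.04 2.2 0 0 -0.1; -1 0.15 -0.04 2.2 0 0 -0.1; -1 0.1 -0.05 1.5 0 0 -0.1; -1 0 0 0.5 0 0 0; -1 0 0 0 0 0 0",
)

```text
clock: 6.2
eef_pos: [473.6, -94.8, 44.2]
tool_rot: [-3.139, 0.001, 1.307]
force: [0.6, -0.7, -1.5]
width: 21.7
gripper_force: 59.0
```

Call:
move_arm(
  targets="-1 0 0 0 0 0 0; -1 0 0 0 0 0 0; -1 0 0 0 0 0 0",
)

```text
clock: 6.45
eef_pos: [475.3, -94.6, 46.3]
tool_rot: [3.14, -0.0, 1.308]
force: [-0.1, 0.1, -2.6]
width: 21.5
gripper_force: 59.0
```

```bash
python3 -c "
from h import *
s=read_state();print(s['eef_pos'],tofx(s['eef_pos']),s['force'],s['torque'])"
```

```text
[475.2866585  -94.62384128  46.25404563] [-10.02589013  -0.94852099] [-0.05891515  0.0716111  -2.57305781] [ 0.00451473 -0.02080095 -0.04467985]
```

Call:
move_arm(
  targets="-1 -0.05 -0.09 0.3 0 0 0; -1 0 0 0.3 0 0 0; -1 0 0 0.2 0 0 0; -1 0 0 0 0 0 0; -1 0 0 0 0 0 0",
)

```text
clock: 6.87
eef_pos: [473.4, -94.5, 37.2]
tool_rot: [-3.141, 0.0, 1.308]
force: [-0.3, -0.9, -2.2]
width: 21.6
gripper_force: 59.0
```

Call:
move_arm(
  targets="-1 0 0 0.1 0 0 0; -1 0 0 0.1 0 0 0; -1 0 0 0 0 0 0; -1 0 0 0 0 0 0",
)

```text
clock: 7.2
eef_pos: [473.1, -94.4, 35.7]
tool_rot: [-3.141, 0.0, 1.308]
force: [-2.3, 0.1, 5.4]
width: 21.6
gripper_force: 59.9
```

Call:
move_arm(
  targets="-1 0 -0.05 -0.02 0 0 0; -1 0.1 0 0 0 0 0; -1 0.1 0 0 0 0 0; -1 0.1 0 0 0 0 0; -1 0 0 0 0 0 0",
)

```text
clock: 7.62
eef_pos: [473.1, -91.5, 35.3]
tool_rot: [-3.14, 0.001, 1.308]
force: [-2.8, -0.9, 1.7]
width: 21.9
gripper_force: 59.2
```

```bash
cat > q.py <<'E'
from h import *
s=read_state();f=s['force'];print('t',s['clock'],'fx',tofx(s['eef_pos']).round(2),'z',s['eef_pos'][2].round(2),'F',(tofx(f[:2]+O)).round(1),f[2].round(1),'w',s['width'].round(1))
E
python3 q.py
```

```text
Traceback (most recent call last):
  File "q.py", line 2, in <module>
    s=read_state();f=s['force'];print('t',s['clock'],'fx',tofx(s['eef_pos']).round(2),'z',s['eef_pos'][2].round(2),'F',(tofx(f[:2]+O)).round(1),f[2].round(1),'w',s['width'].round(1))
                                                                                                                                                                  ^^^^^^^^^^^^^^^^
AttributeError: 'float' object has no attribute 'round'
```

Call:
move_arm(
  targets="-1 0 -0.08 0 0 0 0; -1 0.1 0 0 0 0 0; -1 0.1 0 0 0 0 0; -1 0 0 0 0 0 0",
)

```text
clock: 7.95
eef_pos: [473.7, -88.9, 35.5]
tool_rot: [3.141, -0.0, 1.308]
force: [-1.3, 0.1, -0.6]
width: 21.9
gripper_force: 59.2
```

```bash
sed -i "s/s\['width'\].round(1)/s['width']/" q.py; python3 q.py
```

```text
t 7.95 fx [-4.94  2.04] z 35.45 F [-0.2  1.3] -0.6 w 21.86219146444383
```

Call:
move_arm(
  targets="-1 0.05 0 0.03 0 0 0; -1 0.05 0 0 0 0 0; -1 0 0 0 0 0 0",
)

```text
clock: 8.2
eef_pos: [473.8, -88.6, 35.3]
tool_rot: [3.142, 0.0, 1.308]
force: [-1.9, -2.5, 1.1]
width: 21.5
gripper_force: 59.3
```

Call:
move_arm(
  targets="-1 0.05 0 0 0 0 0; -1 0.05 0 0 0 0 0; -1 0 0 0 0 0 0",
)

```text
clock: 8.45
eef_pos: [474.0, -87.9, 35.3]
tool_rot: [3.142, 0.001, 1.308]
force: [-2.7, -3.0, 1.1]
width: 21.7
gripper_force: 59.3
```

```bash
python3 q.py
```

```text
t 8.45 fx [-3.89  2.08] z 35.29 F [-3.6  1.8] 1.1 w 21.731069657636944
```

Call:
move_arm(
  targets="-1 0.05 0 0 0 0 0; -1 0.05 0 0 0 0 0; -1 0 0 0 0 0 0",
)

```text
clock: 8.7
eef_pos: [474.0, -87.9, 35.3]
tool_rot: [-3.141, 0.002, 1.307]
force: [-2.4, -5.2, 1.4]
width: 21.8
gripper_force: 59.2
```

```bash
python3 q.py
```

```text
t 8.7 fx [-3.83  2.08] z 35.29 F [-5.6  0.9] 1.4 w 21.842433109559188
```

Call:
move_arm(
  targets="-1 0.05 0 0 0 0 0; -1 0.05 0 0 0 0 0; -1 0 0 0 0 0 0; -1 0 0 0 0 0 0",
)

```text
clock: 9.03
eef_pos: [474.0, -87.8, 35.3]
tool_rot: [-3.141, 0.003, 1.306]
force: [-2.9, -8.9, 1.3]
width: 21.4
gripper_force: 59.2
```

```bash
python3 q.py
```

```text
t 9.0333 fx [-3.79  2.1 ] z 35.28 F [-9.3  0.5] 1.3 w 21.446242751648864
```

Bears on the stop at 9 N with no further travel. Ease off and release.

Call:
move_arm(
  targets="-1 -0.12 0 0 0 0 0; 1 0 0 0 0 0 0; 1 0 0 0 0 0 0; 1 0 0 0 0 0 0; 1 0 0 0 0 0 0",
)

```text
clock: 9.45
eef_pos: [475.1, -85.7, 35.3]
tool_rot: [3.14, -0.001, 1.309]
force: [0.2, 0.2, 0.8]
width: 69.5
gripper_force: 0.0
```

Call:
move_arm(
  targets="1 0 0 0 0 0 0; 1 0 0 -1 0 0 0; 1 0 0 -3 0 0 0; 1 0 0 -4 0 0 0; 1 0 0 -4 0 0 0",
)

```text
clock: 9.87
eef_pos: [473.4, -86.2, 156.7]
tool_rot: [-3.139, 0.0, 1.309]
force: [0.9, -0.2, 0.6]
width: 85.7
gripper_force: 0.0
```

Call:
move_arm(
  targets="1 0 0 -4 0 0 0; 1 -3 0 -4 0 0 0; 1 -4 0 -1 0 0 0; 1 -4 0 0 0 0 0; 1 0 0 0 0 0 0",
)

```text
clock: 10.28
eef_pos: [444.5, -196.9, 240.5]
tool_rot: [3.138, 0.006, 1.296]
force: [-0.2, -0.9, -0.7]
width: 85.4
gripper_force: 0.0
```

```bash
python3 q.py
python3 - <<'E'
from h import *
t=grab('top');S=grab('side');s=read_state();print(s['force'])
for D in(t,S):print([proj(D,np.r_[fx(x,2),z]).round(1) for x,z in((55.5,42),(-62.5,42),(-3.5,42))])
T=cv2.cvtColor(t['color'],cv2.COLOR_RGB2BGR);S_=cv2.cvtColor(S['color'],cv2.COLOR_RGB2BGR)
k=lambda I,x,y:cv2.resize(I[y:y+75,x:x+50],(400,600),interpolation=cv2.INTER_CUBIC)
cv2.imwrite('pics/c7.png',np.hstack([k(T,246,185),k(S_,254,170)]))
E
```

```text
t 10.2833 fx [-116.82    1.96] z 240.52 F [-0.9  0. ] -0.7 w 85.36022891134743
[-0.20075586  0.60163312  0.1825478 ]
[array([253.6, 214.4]), array([287.4, 225.8]), array([270.5, 220.1])]
[array([264. , 211.2]), array([293.4, 201.3]), array([278.8, 206.3])]
```

View pics/c7.png

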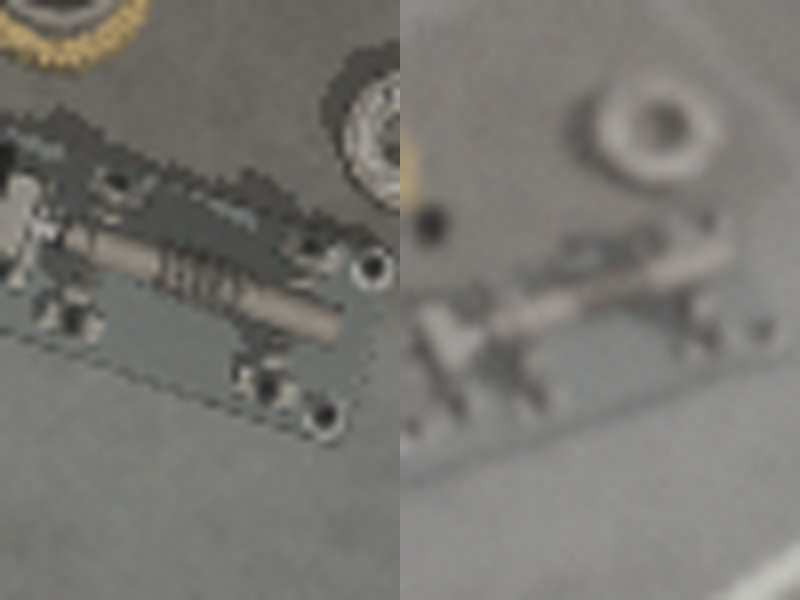

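The shaft is seated in both vees, its end against the screw face at crop (65,235), with no brass showing. Now the lever: go over the clamp with the fingers shut.

```bash
sed -i 's/^O=.*/O=np.array([475.1,-84.2]);YAW=74.8/' h.py
python3 - <<'E'
from h import *
t=grab('top')
for z in(100,250,400,600):print(z,ray(t,211,160,z)[:2].round(),ray(t,300,162,z)[:2].round())
hsv=cv2.cvtColor(t['color'],cv2.COLOR_RGB2HSV)[205:225,245:265]
print('orange px',int(((hsv[...,0]>8)&(hsv[...,0]<25)&(hsv[...,1]>110)).sum()))
s=read_state();print(s['eef_pos'])
plan([(np.r_[fx(146),250],YAW,8),(np.r_[fx(146),172],YAW,3)],-1)
E
```

```text
100 [651. 120.] [ 663. -171.]
250 [606. 101.] [ 617. -156.]
400 [561.  83.] [ 571. -140.]
600 [501.  58.] [ 509. -119.]
orange px 0
[ 446.72234006 -187.84407406  238.99007874]
-1 3.17 0.01 -0.14 0.0 -0.0 0.0; -1 3.17 0.01 -0.14 0.0 -0.0 0.0; -1 3.17 0.01 -0.14 0.0 -0.0 0.0; -1 3.17 0.01 -0.14 0.0 -0.0 0.0; -1 3.17 0.00 -0.14 0.0 -0.0 0.0
-1 3.17 0.00 -0.14 0.0 -0.0 0.0; -1 3.17 0.00 -0.14 0.0 -0.0 0.0; -1 3.17 0.00 -0.14 0.0 -0.0 0.0
-1 0.00 -0.00 2.60 0.0 0.0 0.0; -1 0.00 -0.00 2.60 0.0 0.0 0.0; -1 0.00 -0.00 2.60 0.0 0.0 0.0
```

Run:
```python
from h import *
t=grab('top');S=grab('side')
def line(d,u,v):
    a=ray(d,u,v,0);b=ray(d,u,v,500);return a,(b-a)/np.linalg.norm(b-a)
# machine corner: top(440,255)*.64 ; side (388,180)*.64 ; also red button top(285,225), side(381,101)
for (u,v),(p,q) in(((440,258),(385,185)),((283,225),(381,101)),((440,250),(450,130))):
    a,d=line(t,u*.64,v*.64);b,e=line(S,p*.64,q*.64)
    M=np.c_[d,-e];k=np.linalg.lstsq(M,b-a,rcond=None)[0];x,y=a+k[0]*d,b+k[1]*e
    print(((x+y)/2).round(),np.linalg.norm(x-y).round())
```

```text
[583. -68. 421.] 76.0
[456.  74. 820.] 2.0
[488. -84. 652.] 15.0
```

Run:
```python
from h import *
t=grab('top');S=grab('side')
def line(d,u,v):
    a=ray(d,u,v,0);b=ray(d,u,v,500);return a,(b-a)/np.linalg.norm(b-a)
for (u,v),(p,q) in(((495,212),(450,125)),((528,100),(450,5)),((428,250),(383,187)),((485,240),(410,240))):
    a,d=line(t,u*.64,v*.64);b,e=line(S,p*.64,q*.64)
    M=np.c_[d,-e];k=np.linalg.lstsq(M,b-a,rcond=None)[0];x,y=a+k[0]*d,b+k[1]*e
    print(((x+y)/2).round(),np.linalg.norm(x-y).round())
T=cv2.cvtColor(t['color'],cv2.COLOR_RGB2BGR);S_=cv2.cvtColor(S['color'],cv2.COLOR_RGB2BGR)
k=lambda I,x,y:cv2.resize(I[y:y+150,x:x+100],(400,600),interpolation=cv2.INTER_CUBIC)
cv2.imwrite('pics/c8.png',np.hstack([k(T,170,90),k(S_,200,60)]))
s=read_state();print(s['clock'])
# forearm extent check: topmost arm pixel now
```

```text
[ 577. -163.  552.] 18.0
[ 594. -154.  808.] 22.0
[588. -56. 421.] 57.0
[ 736. -217.  -14.] 8.0
10.6333
```

Run:
```python
from h import *
S=grab('side');t=grab('top')
print(proj(S,(235.5,-605.5,231))/.64)
for z in range(350,751,50):print(z,(proj(S,(235.5,-605.5,z))/.64).round(), ray(t,268,173,z)[:2].round())
```

```text
[686.45989659 233.73016997]
350 [705. 199.] [551. -63.]
400 [713. 183.] [537. -62.]
450 [722. 166.] [523. -61.]
500 [731. 148.] [510. -59.]
550 [741. 129.] [496. -58.]
600 [751. 109.] [482. -57.]
650 [762.  87.] [468. -56.]
700 [774.  65.] [455. -55.]
750 [786.  41.] [441. -53.]
```

Call:
move_arm(
  targets="-1 0 0 2.2 0 0 0; -1 0 0 2.2 0 0 0; -1 2.5 0 0 0 0 0; -1 3 0 0 0 0 0; -1 3 0 0 0 0 0",
)

```text
clock: 11.15
eef_pos: [469.0, -104.9, 193.9]
tool_rot: [-3.14, 0.0, 1.307]
force: [0.7, -0.8, -0.6]
width: 25.5
gripper_force: 0.0
```

Call:
move_arm(
  targets="-1 3 0 0 0 0 0; -1 3 0 0 0 0 0; -1 3 0 0 0 0 0; -1 2.5 0 0 0 0 0; -1 0 0 0 0 0 0",
)

```text
clock: 11.57
eef_pos: [500.5, 12.4, 194.7]
tool_rot: [3.141, -0.004, 1.318]
force: [1.4, -0.5, 0.1]
width: 0.3
gripper_force: 0.0
```

```bash
python3 q.py; python3 -c "
from h import *
plan([(np.r_[fx(144),195],YAW,3),(np.r_[fx(146),172],YAW,2)],-1)"
```

```text
t 11.5667 fx [99.91  0.87] z 194.67 F [-0.2 -1.4] 0.1 w 0.28247901732973213
-1 1.47 0.05 -0.00 0.0 -0.1 0.2; -1 1.47 0.04 -0.01 0.0 -0.1 0.2; -1 1.47 0.03 -0.01 0.0 -0.1 0.2
-1 0.10 0.00 1.15 -0.0 0.0 -0.0; -1 0.10 0.00 1.15 -0.0 0.0 -0.0
```

Call:
move_arm(
  targets="-1 1.4 0.05 0 0 0 0; -1 1.4 0.04 0 0 0 0.2; -1 1.4 0.03 0 0 0 0.2; -1 0 0 0 0 0 0; -1 0 0 0 0 0 0",
)

```text
clock: 11.98
eef_pos: [510.8, 45.9, 194.4]
tool_rot: [-3.141, 0.0, 1.303]
force: [-0.0, -0.7, 0.2]
width: -0.1
gripper_force: 0.0
```

```bash
python3 q.py
```

```text
t 11.9833 fx [134.87  -0.4 ] z 194.35 F [-0.7 -0.2] 0.2 w -0.09663771869373249
```

Call:
move_arm(
  targets="-1 0.9 0 0.3 0 0 0; -1 0.1 0 1 0 0 0; -1 0 0 1 0 0 0; -1 0 0 0 0 0 0; -1 0 0 0 0 0 0",
)

```text
clock: 12.4
eef_pos: [512.8, 54.3, 170.4]
tool_rot: [-3.139, 0.001, 1.3]
force: [0.2, 0.1, -0.5]
width: -0.1
gripper_force: 0.0
```

```bash
python3 q.py
```

```text
t 12.4 fx [ 1.4352e+02 -7.0000e-02] z 170.4 F [ 0.2 -0.2] -0.5 w -0.08139503758223017
```

Call:
move_arm(
  targets="-1 0.7 0 0 0 0 0; -1 0.7 0 0 0 0 0; -1 0.8 0 0.1 0 0 0; -1 0.8 0 0.1 0 0 0; -1 0.8 0 0.1 0 0 0",
)

```text
clock: 12.82
eef_pos: [524.4, 93.0, 168.7]
tool_rot: [3.141, -0.001, 1.302]
force: [-0.4, 0.6, 0.2]
width: -0.2
gripper_force: 0.1
```

Call:
move_arm(
  targets="-1 0.8 0 0.2 0 0 0; -1 0.6 0 0.2 0 0 0; -1 0 0 0 0 0 0; -1 0 0 0 0 0 0",
)

```text
clock: 13.15
eef_pos: [527.5, 105.7, 164.3]
tool_rot: [-3.141, 0.0, 1.302]
force: [-0.8, -0.9, -0.5]
width: -0.1
gripper_force: 0.0
```

```bash
python3 q.py
python3 - <<'E'
from h import *
t=grab('top');S=grab('side')
T=cv2.cvtColor(t['color'],cv2.COLOR_RGB2BGR);S_=cv2.cvtColor(S['color'],cv2.COLOR_RGB2BGR)
g=cv2.cvtColor(t['color'],cv2.COLOR_RGB2GRAY)
E
```

```text
t 13.15 fx [196.97  -0.78] z 164.33 F [-1.1  0.6] -0.5 w -0.13733361967542695
```

Call:
move_arm(
  targets="-1 0.6 -0.03 0.4 0 0 0; -1 0.5 0 0.7 0 0 0; -1 0.4 0 0.9 0 0 0; -1 0.3 0 0.9 0 0 0; -1 0 0 0 0 0 0",
)

```text
clock: 13.67
eef_pos: [530.8, 123.3, 133.2]
tool_rot: [-3.138, 0.001, 1.302]
force: [-0.7, -0.0, -0.7]
width: 0.1
gripper_force: 0.0
```

```bash
python3 q.py
```

```text
t 13.6667 fx [214.81   0.65] z 133.25 F [-0.2  0.6] -0.7 w 0.10880240740772423
```

Call:
move_arm(
  targets="-1 0.2 0 0.6 0 0 0; -1 0.1 0 0.6 0 0 0; -1 0 0 0.6 0 0 0; -1 0 0 0 0 0 0; -1 0 0 0 0 0 0",
)

```text
clock: 14.08
eef_pos: [532.7, 125.1, 117.2]
tool_rot: [-3.141, 0.001, 1.301]
force: [0.1, 0.7, 0.3]
width: -0.1
gripper_force: 0.0
```

```bash
python3 q.py
python3 - <<'E'
from h import *
t=grab('top');S=grab('side')
T=cv2.cvtColor(t['color'],cv2.COLOR_RGB2BGR);S_=cv2.cvtColor(S['color'],cv2.COLOR_RGB2BGR)
k=lambda I,x,y:cv2.resize(I[y:y+75,x:x+50],(400,600),interpolation=cv2.INTER_CUBIC)
print(proj(t,np.r_[fx(100),60]),proj(S,np.r_[fx(100),60]))
cv2.imwrite('pics/c9.png',np.hstack([cv2.resize(T[165:240,190:290],(800,600))[:, :400] if 0 else cv2.resize(T[165:240,195:295],(400,300)),cv2.resize(S_[150:225,215:315],(400,300))]))
cv2.imwrite('pics/c9.png',cv2.resize(cv2.imread('pics/c9.png'),(800,300)))
E
```

```text
t 14.0833 fx [217.1   -0.66] z 117.16 F [0.7 0.1] 0.3 w -0.12421286532948259
[240.883107   209.17765287] [252.66477516 212.50357746]
```

Call:
move_arm(
  targets="-1 0 0 0.4 0 0 0; -1 0 0 0.4 0 0 0; -1 0 0 0.3 0 0 0; -1 0 0 0 0 0 0; -1 0 0 0 0 0 0",
)

```text
clock: 14.6
eef_pos: [532.7, 125.4, 106.3]
tool_rot: [-3.141, 0.0, 1.301]
force: [-0.5, 0.1, 0.7]
width: 0.1
gripper_force: 0.0
```

Call:
move_arm(
  targets="-1 0 0 0.3 0 0 0; -1 0 0 0.3 0 0 0; -1 0 0 0.3 0 0 0; -1 0 0 0 0 0 0; -1 0 0 0 0 0 0",
)

```text
clock: 15.02
eef_pos: [533.4, 125.9, 97.7]
tool_rot: [3.141, -0.001, 1.301]
force: [-0.1, 1.6, 3.3]
width: 0.0
gripper_force: 1.5
```

```bash
python3 q.py
```

```text
t 15.0167 fx [218.03  -1.19] z 97.73 F [1.5 0.5] 3.3 w 0.03585492224478387
```

Force is building as the pad meets the shaft. Continue gently.

Call:
move_arm(
  targets="-1 0 -0.05 0.3 0 0 0; -1 0 0 0.3 0 0 0; -1 0 0 0.3 0 0 0; -1 0 0 0 0 0 0",
)

```text
clock: 15.35
eef_pos: [533.5, 126.3, 89.0]
tool_rot: [3.14, -0.002, 1.301]
force: [0.9, 1.7, 6.6]
width: -0.1
gripper_force: 2.7
```

Call:
move_arm(
  targets="-1 0 0 0.3 0 0 0; -1 0 0 0.3 0 0 0; -1 0 0 0.2 0 0 0; -1 0 0 0 0 0 0",
)

```text
clock: 15.68
eef_pos: [533.5, 126.4, 80.9]
tool_rot: [3.14, -0.002, 1.301]
force: [1.7, 2.9, 2.2]
width: -0.0
gripper_force: 1.6
```

```bash
python3 q.py
```

```text
t 15.6833 fx [218.56  -1.16] z 80.9 F [ 3.2 -0.8] 2.2 w -0.028323943371979667
```

Call:
move_arm(
  targets="-1 0 0 0.3 0 0 0; -1 0 0 0.3 0 0 0; -1 0 0 0.2 0 0 0; -1 0 0 0 0 0 0",
)

```text
clock: 16.02
eef_pos: [531.0, 124.6, 71.5]
tool_rot: [-3.139, 0.002, 1.301]
force: [0.2, -1.1, -0.5]
width: -0.2
gripper_force: 0.0
```

```bash
python3 q.py
```

```text
t 16.0167 fx [216.15   0.76] z 71.54 F [-1.  -0.5] -0.5 w -0.18474192474228746
```

Call:
move_arm(
  targets="-1 0 0 0.3 0 0 0; -1 0 0 0.2 0 0 0; -1 0 0 0 0 0 0; -1 0 0 0 0 0 0",
)

```text
clock: 16.35
eef_pos: [532.1, 125.3, 67.3]
tool_rot: [-3.141, 0.0, 1.301]
force: [-0.4, 0.3, -0.6]
width: -0.2
gripper_force: 0.0
```

```bash
python3 q.py
```

```text
t 16.35 fx [ 2.1717e+02 -1.1000e-01] z 67.26 F [0.2 0.4] -0.6 w -0.2439711293555397
```

Call:
move_arm(
  targets="-1 0 0 0.2 0 0 0; -1 0 0 0.15 0 0 0; -1 0 0 0 0 0 0; -1 0 0 0 0 0 0",
)

```text
clock: 16.68
eef_pos: [532.4, 125.5, 64.0]
tool_rot: [-3.141, 0.0, 1.301]
force: [-0.3, -0.6, -0.6]
width: 0.2
gripper_force: 0.0
```

```bash
python3 q.py
```

```text
t 16.6833 fx [217.4   -0.31] z 63.97 F [-0.6  0.1] -0.6 w 0.17443997467515418
```

Call:
move_arm(
  targets="-1 0 0 0.15 0 0 0; -1 0 0 0.1 0 0 0; -1 0 0 0 0 0 0",
)

```text
clock: 16.93
eef_pos: [532.3, 125.5, 61.4]
tool_rot: [-3.141, 0.0, 1.301]
force: [-0.8, -0.9, 1.1]
width: 0.1
gripper_force: 0.0
```

```bash
python3 q.py
```

```text
t 16.9333 fx [217.4   -0.23] z 61.37 F [-1.1  0.6] 1.1 w 0.1309091461413854
```

Contact at z≈61, where the locked lever should be. Lift clear and check.

Call:
move_arm(
  targets="-1 0 0 -2 0 0 0; -1 0 0 -4 0 0 0; -1 0 0 -4 0 0 0; -1 0 -3 -1 0 0 0; -1 0 -4 0 0 0 0",
)

```text
clock: 17.35
eef_pos: [469.9, 144.5, 175.0]
tool_rot: [3.132, -0.006, 1.297]
force: [-0.5, 0.7, -0.9]
width: -0.3
gripper_force: 0.0
```

Call:
move_arm(
  targets="-1 3 -2 0 0 0 0; -1 4 0 0 0 0 0; -1 4 0 0 0 0 0; -1 2 0 0 0 0 0; -1 0 0 0 0 0 0",
)

```text
clock: 17.77
eef_pos: [480.8, 281.6, 172.0]
tool_rot: [3.141, -0.006, 1.308]
force: [0.6, 1.1, -0.1]
width: 0.3
gripper_force: 0.0
```

```bash
python3 q.py
python3 - <<'E'
from h import *
t=grab('top');S=grab('side')
T=cv2.cvtColor(t['color'],cv2.COLOR_RGB2BGR);S_=cv2.cvtColor(S['color'],cv2.COLOR_RGB2BGR)
print('top',[((proj(t,np.r_[fx(x),z])-[200,170])*8).round() for x,z in((226,59),(0,54),(55,42))])
print('side',[((proj(S,np.r_[fx(x),z])-[215,160])*8+[0,300]).round() for x,z in((226,59),(0,54),(55,42))])
A=cv2.resize(T[180:217,200:300] if 0 else T[185:235,200:300],(800,300),interpolation=cv2.INTER_CUBIC) if 0 else cv2.resize(T[185:235,195:295],(800,400),interpolation=cv2.INTER_CUBIC)
B=cv2.resize(S_[180:230,215:315],(800,400),interpolation=cv2.INTER_CUBIC)
cv2.imwrite('pics/c10.png',cv2.resize(np.vstack([A,B]),(600,600),interpolation=cv2.INTER_AREA))
E
```

```text
t 17.7667 fx [354.54  90.45] z 171.96 F [ 1.2 -0.3] -0.1 w 0.32246704171093826
top [array([ 40., 217.]), array([557., 394.]), array([430., 356.])]
side [array([ 37., 810.]), array([505., 659.]), array([393., 710.])]
```

View pics/c10.png

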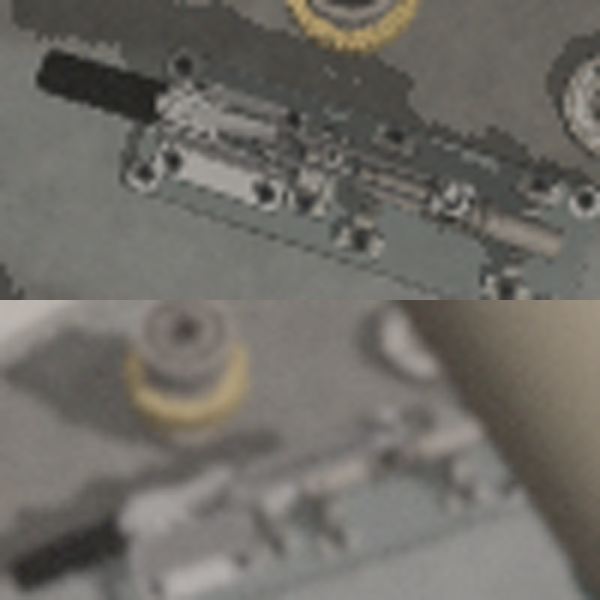

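The lever lies flat, locked, with the grip at (100,85). The arm is down with its pad on the thread at (455,198), the shaft is still against the stop, and the wheel and other parts are undisturbed. Handing in.

```bash
python3 -c "
from h import *
print(order.finish_job())"
```

```text
the job is handed in; nothing more can be done
None
```

The job is handed in at about 18 s: the shaft lies in both vees against the stop screw (about 9 N at contact), the lever snapped over (about 7 N peak reading) and the last picture shows it locked with the pad on the thread, and the arm is clear; no verdict was returned.

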